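# Gauge the heel block on the sloped rest

## Robot

A 6-joint arm with a two-finger parallel gripper is mounted at the origin on the work surface. World frame = base frame: x ahead of the robot, y to its left, z up, the work surface at z = 0. Lengths are in m, angles in degrees, forces in N, time in s.
With the tool pointing down it reaches from about 0.3 to 0.75 m from the base axis. Payload 8.5 kg.
Tool frame: the origin (TCP) lies on the centre line of the jaws, within the pads' length; the fingertips stand 19 mm ahead of it and the grasp point (between the pads) is the TCP (env.tcp_to_tips is the z of the fingertips in the tool frame, in m); z points along the fingers, y is the line along which they close (so a half turn about z gives the same grasp; the last joint's range is limited). The gripper opens to 85 mm and grips with 20 to 120 N. Pads are 22 mm wide; open, the fingers measure 114 mm over their backs; the gripper's body (76 mm by 85 mm) begins 54 mm behind the grasp point. The pads swing forward as they close: fully open they stand 13 mm farther back than shut.
Start: joints at [63.524, 21.807, 74.336, -0, 83.858, -12.336], TCP at [0.134, 0.533, 0.25] pointing down, gripper open.
Joint ranges: [-178.18, 178.18], [-50.72, 133.34], [12.68, 142.11], [-81.47, 261.47], [9.98, 163.14], [-165.26, 165.26]. Speed limits (degrees/s): [136.94, 136.94, 180, 180, 180, 180].

## Interface

Orientations are given as a 3x3 rotation matrix whose columns are the frame's x, y, z axes.
In Python, from rig import env gives the robot as it stands.
- The arm moves only by the tool servo_tool, never from a script. Its argument "steps" is a list of rows, each an object of numbers: "tx", "ty", "tz": the shift along the world's x, y, z in cm; "yaw": the turn about the world's z in degrees; "claw": the finger opening in cm, from 0 to 8.54. In form: [{"tx": .., "ty": .., "tz": .., "yaw": .., "claw": ..}, ...]. A call has 1 to 20 rows; each row shifts and turns the commanded pose from where the row before left it; what a row does not reach is not made up. A row lasts 1/10 s, in which the tool goes at most 50 mm and 8.59 degrees, less where a joint would pass 70% of its speed; a pose out of reach is approached as far as the arm can. A call with a gripper value outside its range is refused whole. The fingers move at their own pace and stop on an object; "newtons" is the grip in N (left out, the last holds). Time passes only in rows, so rows that do not move let the fingers close. It gives the time, the measured TCP pose, the force, the opening and the grip force at its end, in the units of the state.
- env.observe(): the state, without advancing time (a new reading comes with each control period).
- env.get_image(name): name is "scene" or "top"; returns (picture, depth): 420x560x3 uint8, red, green, blue; 420x560 float32, m along the optical axis (not along the pixel's ray), 0 where there is no reading.
- env.camera_model(name): a dict with "fovy" (degrees; the focal length in pixels is half the picture's height over the tangent of half this angle, whatever the lens; pixels are square), "cx", "cy" (the principal point, pixels), "dist_coeffs" ([k1, k2, p1, p2, k3] as OpenCV has them; the pictures are not rectified), "T" (4x4, takes a point from camera to world coordinates). Camera axes: x right, y down, z forward; pixel columns grow to the right and rows downward; lengths in m; the calibration is good to about 2 mm. A picture is of the moment at which its call begins. camera_model takes no time and is no camera call.
- env.close_job(): hands the job in; it is judged then, once.
The state is a dict: "time_s": time; "q": joint angles; "qvel": joint speeds; "joint_efforts": joint torques, N m; "position": TCP position; "tool_rot": TCP orientation; "ft_force": force on the tool from outside, world axes, zero at the start; "wrist_torque": the same for the moment, N m; "grip_width": finger opening in m; "gripper_force": force on a finger pad.
Only numpy, scipy, OpenCV 4.12 (cv2) and the standard library are available. Lean on these libraries where they do the work, as an engineer would, in place of code of your own. Each camera call takes 0.05 s, during which the arm holds its last target. There are 200 camera calls.

## Task

Lay the D-shaped heel block on the narrow sloped rest, marked face up, centred with its length running up the slope, and let go of it. Then take the push gauge out of its holder and press its plunger tip gently inside the ring drawn on the block, square to the block's sloping face, until the plunger is about half-way in. Finish while holding it there in the gripper, still pressing, and leave the shoe last, jar and brush alone.

Things in the scene. Friction and masses are not known exactly. Their poses are not given: they have to be found in the camera images.
- block_center (a point): Centre of the loose beige hard-plastic heel block (0.05 to 0.1 kg): D-shaped, 76 mm long along x, 54 mm wide along y (grip across this), 28 mm thick along z. The +x end is a half round of 27 mm radius, the -x end is straight. It starts flat on the table, marked face (+z) up, this point 14 mm above the table. Either end may go uphill on the rest.
- spot (a point): Centre of the spot on the block's top face: a dark drawn ring of 16 mm inside and 20 mm outside diameter with a small dot in the middle, 8 mm from the block's centre towards its round end. Its axes are the block's; z is the outward normal of the face.
- rest_plate: Bare steel plate of the fixed rest, on a green post and foot. Origin: middle of the seat on the plate's top, 92 mm above the table; z its upward normal, x up the slope (0.32 rad; low end roughly to the robot). 38 mm wide (y), 8 thick, reaches 46 mm up the slope; at the low end a lip 8 mm proud, inner face 42 mm from the origin. Seated, the block's centre is 14 mm along z from here.
- gauge_grip (a point): Middle of the grey body of the loose push gauge (0.17 kg): 32 mm along x, 30 along y (grip across this), 70 along z, with a dial on its -x face. z runs from the plunger to the head. Below: an aluminium nose, 20 mm diameter, 30 long, then the plunger. Starts upright, nose down in the holder, body resting on its top, this point 95 mm above the table. Lift straight up over 50 mm to clear.
- gauge_tip (a point): Centre of the flat end of the gauge's steel plunger, 8 mm diameter; with the plunger out it is 81 mm below gauge_grip on the gauge's axis (16 mm beyond the nose). Its axes are the gauge's; it moves along z as the plunger goes in.
- plunger (a joint): How far the spring plunger is pushed into the gauge: 0 is fully out, 0.012 m fully in. The push is 1.6 N to start moving, 4 N at 0.006 m, 6.4 N at 0.012 m.
- holder: The gauge's holder, fixed: a dark wooden block 70 x 70 x 60 mm tall with an upright through hole of 24 mm diameter in the middle. Origin at the centre of its underside, on the table.
- last: Bystander: green plastic shoe last lying sole down, about 240 x 66 x 117 mm, origin under its middle.
- jar: Bystander: amber glass jar, 64 mm diameter, 85 mm tall, origin under its middle.
- brush: Bystander: wooden-handled brush lying on the table, about 200 mm long, 20 mm high, origin under its middle.
Things that resemble listed ones, but are neither listed nor needed, are in the scene too. There is more than one size of the part that bears block_center; the job needs the smaller. Leave any blue look-alike of the part that bears gauge_grip alone.

How it is judged (in metres and radians):
On the way, in this order (a step that is already met when the one before it is completed fails the run):
1. the block lies on the sloped rest, centred and flat on the plate, and is let go (x of block_center in the frame of rest_plate between -0.01 and 0.012 m and y of block_center in the frame of rest_plate between -0.01 and 0.01 m and z of block_center in the frame of rest_plate between 0.01 and 0.018 m and angle between the z axis of block_center and the z axis of rest_plate, either way round below 0.08 rad and angle between the x axis of block_center and the x axis of rest_plate, either way round below 0.2 rad and angle between block_center's own z axis and vertical below 0.6 rad and contact force between the fingers and block below 0.2 N and contact force between block and rest above 0.1 N), for 0.3 s.
2. the gauge is lifted out of its holder (z of gauge_tip in the frame of holder above 0.065 m and contact force between the fingers and gauge above 1 N), for 0.1 s.
At the end, for the whole second after the job is handed in: For the last second: block flat on the rest, within 10 mm (12 up the slope), 0.2 rad, faces within 0.08 rad, no finger on it; gauge held by the fingers alone, tip within 8 mm of the ring centre, within 0.13 rad of square, plunger 3 to 9 mm in, push 1.5 to 9 N, all still (all of step 1 and distance between gauge_tip and spot below 0.008 m and angle between the z axis of gauge_grip and the z axis of spot, either way round below 0.13 rad and value of joint plunger between 0.003 and 0.009 m and contact force between gauge and block between 1.5 and 9 N and contact force between the fingers and gauge above 1 N and contact force between gauge and holder below 0.2 N and contact force between gauge and rest below 0.2 N and linear speed of each of gauge, block below 0.02 m/s); the arm keeps its last pose, push and grip.
It fails at once if the gauge is pushed hard on the block (contact force between gauge and block above 15 N).
It fails at once if a bystander is disturbed (distance of any of last, jar, brush from where it was at the start of the episode above 0.03 m).
It also fails if it takes over 51 s, if anything falls off the work surface, if the arm or the gripper's body presses on something with over 40 N, if the wrist force passes 120 N, or if a joint passes its speed limit or range.

## Working session

There is one attempt and no reset: what is moved stays moved. The work goes in short steps, Python scripts to look and compute and a tool call to move; the robot and the scene stay as the last step left them, time stands still between calls to the robot, and variables do not carry over. Pictures are saved under pics/ and viewed, at most 10 in all, crops included, and the job is handed in when it is done.

Besides the shell and the picture viewer there is one more tool, called as name(argument=value, ...), one argument or row to a line, values as JSON. servo_tool: Moves the arm, as the interface text tells. Its arguments: {"type":"object","properties":{"steps":{"type":"array"},"newtons":{"type":"number"}},"required":["steps"]}

```bash
ls; mkdir -p pics; cat > h.py <<'E'
import numpy as np, cv2
from rig import env
def cam(n):
    m=env.camera_model(n); f=210/np.tan(np.radians(m["fovy"])/2)
    K=np.array([[f,0,m["cx"]],[0,f,m["cy"]],[0,0,1]]); return K,np.array(m["dist_coeffs"],float),np.array(m["T"])
def rays(n,uv):
    K,d,T=cam(n); p=cv2.undistortPoints(np.array(uv,float).reshape(-1,1,2),K,d).reshape(-1,2)
    r=np.c_[p,np.ones(len(p))]@T[:3,:3].T; return T[:3,3],r
def onplane(n,uv,z):
    o,r=rays(n,uv); return o+r*((z-o[2])/r[:,2])[:,None]
def bydepth(n,uv,dep):
    o,r=rays(n,uv); return o+r*np.array(dep).reshape(-1,1)
def proj(n,X):
    K,d,T=cam(n); Ti=np.linalg.inv(T); return cv2.projectPoints(np.array(X,float).reshape(-1,3),cv2.Rodrigues(Ti[:3,:3])[0],Ti[:3,3],K,d)[0].reshape(-1,2)
def tri(n1,uv1,n2,uv2):
    o1,r1=rays(n1,[uv1]);o2,r2=rays(n2,[uv2]);A=np.c_[r1[0],-r2[0]]
    s=np.linalg.lstsq(A,o2-o1,rcond=None)[0];a=o1+s[0]*r1[0];b=o2+s[1]*r2[0];return (a+b)/2,np.linalg.norm(a-b)
def snap(n,tag):
    im,dp=env.get_image(n); np.savez(f"pics/{tag}.npz",im=im,dp=dp); cv2.imwrite(f"pics/{tag}.png",im[:,:,::-1]); return im,dp
E
python3 - <<'E'
from h import *
for n in("scene","top"):
    im,dp=snap(n,n+"0"); K,d,T=cam(n); print(n,K[0,0],d,np.round(T,3).tolist(),(dp>0).mean())
s=env.observe(); print(s["time_s"],s["position"],s["tool_rot"],s["grip_width"],env.tcp_to_tips)
E
```

```text
pics
scene 465.7554996002011 [-0.02790805  0.          0.          0.          0.        ] [[-0.872, 0.391, -0.296, 0.968], [0.49, 0.688, -0.535, 0.631], [-0.006, -0.612, -0.791, 1.041], [0.0, 0.0, 0.0, 1.0]] 0.9959438775510204
top 390.2660656484918 [-0.08187513  0.          0.          0.          0.        ] [[-0.025, -0.997, 0.07, 0.521], [-1.0, 0.025, -0.003, -0.028], [0.001, -0.07, -0.998, 1.102], [0.0, 0.0, 0.0, 1.0]] 0.9961947278911565
0.1 [0.13424748 0.53311328 0.24978909] [[-9.69711546e-01  2.44252312e-01 -5.70523072e-04]
 [ 2.44252828e-01  9.69710896e-01 -1.15472470e-03]
 [ 2.71198263e-04 -1.25910174e-03 -9.99999171e-01]] 0.0853438508861727 0.019
```

View pics/scene0.png

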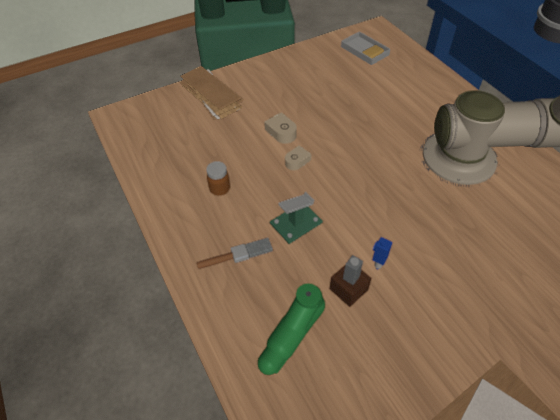

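View pics/top0.png

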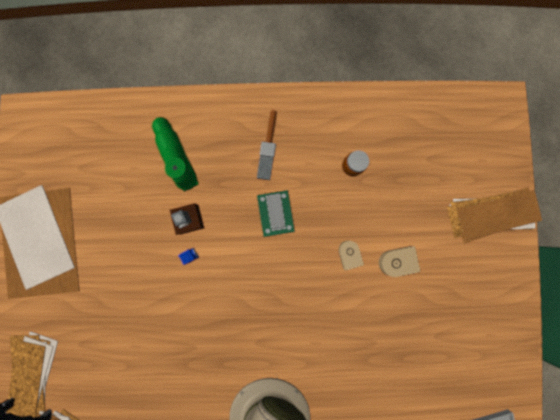

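Scene: the small D block is at top (350,255) / scene (298,158), with its larger look-alike at top (400,262) / scene (281,127). The grey gauge in its dark holder is at top (186,218) / scene (352,268), and the blue look-alike is lying at top (188,256) / scene (382,252). The rest is at top (276,213). I choose the smaller block and the grey gauge. Next is a close crop to check, plus measurements.

```bash
python3 - <<'E'
from h import *
t=cv2.imread("pics/top0.png");s=cv2.imread("pics/scene0.png")
def c(i,u,v,w,h):return cv2.resize(i[v:v+h,u:u+w],(400,300),interpolation=cv2.INTER_CUBIC)
m=np.vstack([np.hstack([c(t,330,225,100,75),c(t,160,195,80,60)]),np.hstack([c(s,250,105,100,75),c(s,320,225,100,75)])])
cv2.imwrite("pics/crop1.png",m)
T=np.load("pics/top0.npz");S=np.load("pics/scene0.npz")
def cloud(n,Z):
    dp=Z["dp"];v,u=np.mgrid[:420,:560];uv=np.c_[u.ravel(),v.ravel()]
    return bydepth(n,uv,dp.ravel()).reshape(420,560,3)
ct,cs=cloud("top",T),cloud("scene",S)
np.savez("pics/cl0.npz",ct=ct,cs=cs)
for nm,(tu,su) in dict(block=((350,255),(298,158)),big=((400,262),(281,127)),rest=((276,213),(297,203)),gauge=((186,218),(353,262)),holder=((195,215),(350,290))).items():
    print(nm,np.round(ct[tu[1],tu[0]],3),np.round(cs[su[1],su[0]],3))
# table level
print("table",np.round(ct[300,300],4),np.round(cs[150,400],4))
E
```

```text
block [ 0.449 -0.233  0.029] [ 0.455 -0.22   0.028]
big [ 0.427 -0.368  0.039] [ 0.438 -0.357  0.038]
rest [ 0.567 -0.032  0.091] [ 0.574 -0.024  0.095]
gauge [0.559 0.197 0.115] [0.568 0.217 0.139]
holder [ 0.521 -0.028  1.102] [0.584 0.243 0.062]
table [ 0.3261 -0.0935  0.0013] [ 0.1403 -0.1174 -0.0037]
```

View pics/crop1.png

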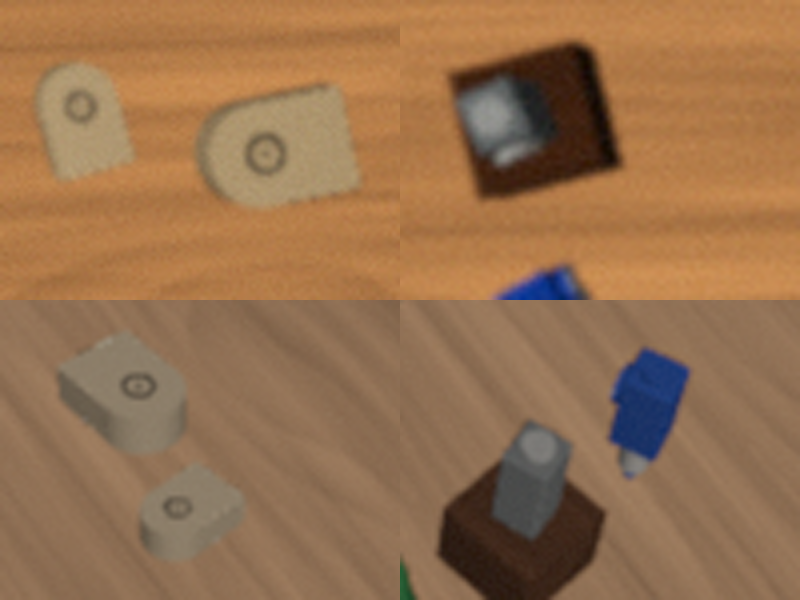

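The crop confirms it: the small D block's round end faces away from the robot in the top view (ring at about top (350,252)). The grey gauge stands in its holder, and the blue gauge lies apart. Next I'll measure.

```bash
cat > m.py <<'E'
from h import *
def biggest(m):
    n,l,st,c=cv2.connectedComponentsWithStats(m.astype(np.uint8),connectivity=4)
    k=1+np.argmax(st[1:,4]);return l==k
def mask(im,box,f):
    hsv=cv2.cvtColor(cv2.GaussianBlur(im,(3,3),0),cv2.COLOR_RGB2HSV).astype(int);m=f(hsv[...,0],hsv[...,1],hsv[...,2])
    b=np.zeros(m.shape,bool);u,v,w,h=box;b[v:v+h,u:u+w]=1;return m&b
def rect(P):
    (c,wh,a)=cv2.minAreaRect(P[:,:2].astype(np.float32));return np.round(c,4),np.round(wh,4),round(a,1)
E
python3 - <<'E'
from m import *
T=np.load("pics/top0.npz")["im"];S=np.load("pics/scene0.npz")["im"]
for nm,im,pts in(("top",T,[(345,262),(350,240),(300,300),(325,255),(276,213),(283,195),(267,195),(180,218),(195,205),(186,228)]),("scene",S,[(305,158),(296,165),(320,158),(297,203),(353,262),(350,280),(340,282)])):
    hsv=cv2.cvtColor(im,cv2.COLOR_RGB2HSV)
    print(nm,[(p,hsv[p[1],p[0]].tolist()) for p in pts])
def ascii(im,box):
    hsv=cv2.cvtColor(im,cv2.COLOR_RGB2HSV);u,v,w,h=box
    for ch in(1,2):
        print("SV"[ch-1])
        for r in hsv[v:v+h,u:u+w,ch]:print(" ".join("%3d"%x for x in r))
ascii(T,(166,200,40,36))
E
```

```text
top [((345, 262), [19, 90, 178]), ((350, 240), [15, 125, 179]), ((300, 300), [13, 151, 181]), ((325, 255), [15, 152, 176]), ((276, 213), [40, 6, 133]), ((283, 195), [60, 7, 144]), ((267, 195), [66, 39, 99]), ((180, 218), [10, 5, 144]), ((195, 205), [13, 255, 34]), ((186, 228), [13, 210, 63])]
scene [((305, 158), [17, 67, 134]), ((296, 165), [18, 63, 141]), ((320, 158), [13, 101, 147]), ((297, 203), [15, 9, 115]), ((353, 262), [23, 8, 122]), ((350, 280), [0, 0, 73]), ((340, 282), [12, 158, 63])]
S
152 148 151 155 149 149 152 152 148 152 147 152 151 154 149 151 152 153 152 157 149 145 151 152 146 151 152 151 154 146 148 149 152 149 151 147 149 147 152 151
149 149 153 151 153 152 148 152 153 149 151 147 150 147 149 150 152 156 144 148 146 152 146 147 154 149 151 149 151 151 153 152 143 150 149 152 152 151 156 150
152 152 151 150 151 152 149 151 148 159 151 151 154 156 153 149 148 152 152 150 150 150 151 151 153 152 158 148 150 152 154 148 158 157 145 151 144 152 146 145
158 152 153 153 147 154 151 153 151 156 152 149 151 150 156 155 155 156 148 153 152 158 149 152 156 161 158 164 166 16
[... 10223 characters left out ...]
 102 117 125 142 160 170 170 179 186 187 182 185 188 192 184
185 187 186 190 187 188 185 181 159 114  77  63  61  60  59  58  62  66  67  72  84  94 107 121 134 160 169 169 179 182 185 185 188 184 185 185 185 187 184 184
185 183 182 185 186 187 186 180 162 124  88  73  74  72  72  70  80  93 111 124 132 145 157 170 172 180 181 183 182 186 180 184 185 183 185 186 186 187 185 186
182 187 181 184 183 183 181 179 172 144 114 109 113 116 110 122 129 148 163 165 175 175 179 179 183 180 186 181 182 182 182 185 185 184 182 186 183 182 187 187
183 183 179 185 180 179 179 182 178 165 152 160 163 160 163 161 166 170 178 179 182 182 181 181 178 181 178 181 181 180 183 178 181 180 181 183 179 179 180 181
```

```bash
python3 - <<'E'
from m import *
T=np.load("pics/top0.npz")["im"];S=np.load("pics/scene0.npz")["im"]
def uv(m):
    v,u=np.nonzero(m);return np.c_[u,v].astype(float)
# block
for n,im,box in(("top",T,(332,233,36,42)),("scene",S,(278,144,42,32))):
    bm=mask(im,box,(lambda h,s,v:(s<122))if n=="top" else (lambda h,s,v:(s<85)))
    bm=biggest(bm);P=onplane(n,uv(bm),.028)
    print(n,"block px",bm.sum(),"rect",rect(P),"centroid",P.mean(0).round(4))
    inner=cv2.erode(bm.astype(np.uint8),np.ones((5,5)))>0
    hsv=cv2.cvtColor(im,cv2.COLOR_RGB2HSV)[...,2].astype(float)
    med=np.median(hsv[inner]);w=np.clip(med-12-hsv,0,None)*inner
    v,u=np.nonzero(w);c=np.array([(u*w[v,u]).sum(),(v*w[v,u]).sum()])/w.sum();print(" ring",c.round(2),onplane(n,[c],.028).round(4), (w>0).sum())
# gauge knob
out={}
for n,im,box,th in(("top",T,(168,208,20,20),126),("scene",S,(342,252,22,18),118)):
    k=biggest(mask(im,box,lambda h,s,v:(s<35)&(v>th)));p=uv(k).mean(0);out[n]=p;print(n,"knob",p.round(2),k.sum())
print("knob tri",tri("top",out["top"],"scene",out["scene"]))
# grey body of gauge, top
g=biggest(mask(T,(166,205,30,30),lambda h,s,v:s<70));print("gauge rect @.13",rect(onplane("top",uv(g),.13)),rect(onplane("top",uv(g),.06)))
h=biggest(mask(T,(160,195,55,50),lambda h,s,v:(v<105)|(s<70)));print("holder rect",rect(onplane("top",uv(h),.06)))
# rest plate
for n,im,box in(("top",T,(255,188,42,50)),("scene",S,(275,188,45,32))):
    k=biggest(mask(im,box,lambda h,s,v:(s<28)&(v>85)));c=uv(k);(cc,wh,a)=cv2.minAreaRect(c.astype(np.float32))
    q=cv2.approxPolyDP(cv2.convexHull(c.astype(np.int32)),3,True).reshape(-1,2)
    print(n,"plate",k.sum(),np.round(cc,2),np.round(wh,1),round(a,1),q.tolist())
    k.dump if 0 else None
for n,im,(u,v,w,hh) in(("top",T,(262,190,30,44)),("scene",S,(276,190,42,24))):
    cv2.imwrite(f"pics/r_{n}.png",cv2.resize(im[v:v+hh,u:u+w,::-1],(w*12,hh*12),interpolation=cv2.INTER_CUBIC))
a=cv2.imread("pics/r_top.png");b=cv2.imread("pics/r_scene.png")
o=np.zeros((530,870,3),np.uint8);o[:528,:360]=a;o[:288,364:868]=b;cv2.imwrite("pics/rest.png",o[:, :]if o.shape[1]<=800 else cv2.resize(o,None,fx=.9,fy=.9))
E
```

```text
top block px 526 rect (array([ 0.4518, -0.2323]), array([0.0762, 0.0566]), 14.2) centroid [ 0.4496 -0.2326  0.028 ]
 ring [349.75 251.21] [[ 0.4598 -0.2324  0.028 ]] 65
scene block px 444 rect (array([ 0.4597, -0.222 ]), array([0.0925, 0.0727]), 13.6) centroid [ 0.4574 -0.2221  0.028 ]
 ring [293.31 156.6 ] [[ 0.4644 -0.2322  0.028 ]] 37
top knob [177.5  217.95] 42
scene knob [354.33 261.24] 33
knob tri (array([0.55968232, 0.2140036 , 0.13057418]), np.float64(0.0019511934514321156))
gauge rect @.13 (array([0.5579, 0.2062]), array([0.0417, 0.0393]), 25.2) (array([0.5605, 0.2231]), array([0.0447, 0.0422]), 25.2)
holder rect (array([0.5592, 0.2071]), array([0.0697, 0.0777]), 13.4)
top plate 492 [275.  211.5] [35. 18.] 90.0 [[283, 228], [272, 229], [266, 199], [269, 195], [284, 195]]
scene plate 356 [296.48 203.23] [12.8 32. ] 68.6 [[312, 199], [307, 206], [291, 212], [280, 205], [305, 193]]
```

View pics/rest.png

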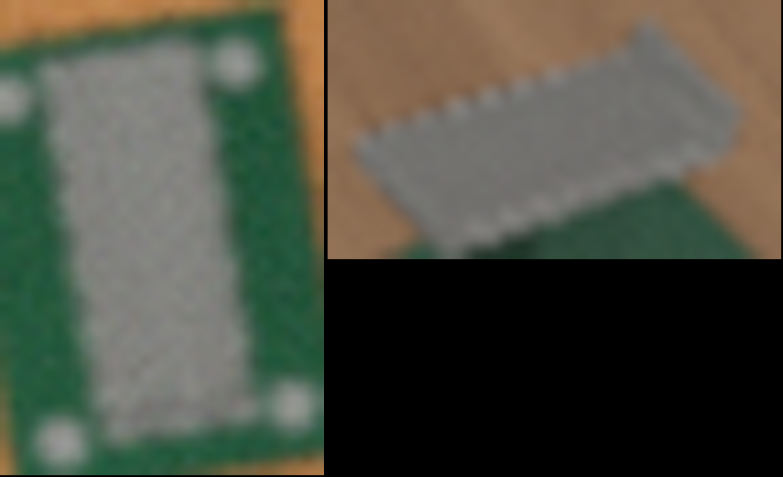

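```bash
python3 - <<'E'
from m import *
A,e1=tri("top",(265.4,195.2),"scene",(285.9,213.4));B,e2=tri("top",(279.2,192.6),"scene",(278,202.7))
print("uphill corners",A.round(4),e1,B.round(4),e2,np.linalg.norm(A-B))
up=.092+.046*np.sin(.32)
a=onplane("top",[(265.4,195.2),(279.2,192.6)],up);l=onplane("top",[(284.4,227.0),(270.8,229.5)],.092-.046*np.sin(.32)+.004)
sa=onplane("scene",[(285.9,213.4),(278,202.7)],up)
print("top-only",a.round(4).tolist(),l.round(4).tolist(),"scene-only",sa.round(4).tolist())
for m,lo in((a.mean(0),l.mean(0)),):
    d=m-lo;print("yaw",np.degrees(np.arctan2(d[1],d[0])),np.linalg.norm(d[:2])); h=d[:2]/np.linalg.norm(d[:2])
print("edge yaw",np.degrees(np.arctan2(-(a[0]-a[1])[0],(a[0]-a[1])[1])))
for m in((A+B)/2,a.mean(0),sa.mean(0)):print("origin",(m[:2]-h*.046*np.cos(.32)).round(4))
print("ring tri",tri("top",(349.75,251.21),"scene",(293.31,156.6)))
print("knob@.13",onplane("top",[(177.5,217.95)],.13),onplane("scene",[(354.33,261.24)],.13))
print("body bottom",onplane("scene",[(343.2,278.75),(353.2,285),(361,275)],.06).round(4).tolist())
# foot yaw
T=np.load("pics/top0.npz")["im"]
f=biggest(mask(T,(245,180,60,65),lambda h,s,v:((h>60)&(h<95)&(s>80))));v,u=np.nonzero(f);print("foot",rect(onplane("top",np.c_[u,v],.006)))
E
```

```text
uphill corners [ 0.6148 -0.0067  0.0961] 0.0029142819962399555 [ 0.6192 -0.042   0.1045] 0.001358438207234689 0.036580276790191296
top-only [[0.6127, -0.0061, 0.1065], [0.6185, -0.0416, 0.1065]] [[0.5304, -0.0532, 0.0815], [0.5247, -0.0176, 0.0815]] scene-only [[0.6199, -0.0006, 0.1065], [0.6205, -0.041, 0.1065]]
yaw 7.467404103822012 0.08874718230249982
edge yaw 9.292299954864857
origin [ 0.5737 -0.03  ]
origin [ 0.5723 -0.0296]
origin [ 0.5769 -0.0265]
ring tri (array([ 0.46107663, -0.23415315,  0.02431449]), np.float64(0.003712663251972712))
knob@.13 [[0.55891551 0.21472289 0.13      ]] [[0.56027472 0.21323059 0.13      ]]
body bottom [[0.5801, 0.2087, 0.06], [0.5688, 0.2346, 0.06], [0.537, 0.2213, 0.06]]
foot (array([ 0.5701, -0.03  ]), array([0.1115, 0.0807]), 8.2)
```

servo_tool(
  steps=[
    {"tx": 1.8,"ty": -3.8,"yaw": 1.4},
    {"tx": 1.8,"ty": -3.8,"yaw": 1.4},
    {"tx": 1.8,"ty": -3.8,"yaw": 1.4},
    {"tx": 1.8,"ty": -3.8,"yaw": 1.4},
    {"tx": 1.8,"ty": -3.8,"yaw": 1.4},
    {"tx": 1.8,"ty": -3.8,"yaw": 1.4},
    {"tx": 1.8,"ty": -3.8,"yaw": 1.4},
    {"tx": 1.8,"ty": -3.8,"yaw": 1.4},
    {"tx": 1.8,"ty": -3.8,"yaw": 1.4},
    {"tx": 1.8,"ty": -3.8,"yaw": 1.4},
    {"tx": 1.4,"ty": -3.8,"yaw": 1.4},
    {"tx": 1.4,"ty": -3.8,"yaw": 1.4},
    {"tx": 1.4,"ty": -3.8,"yaw": 1.4},
    {"tx": 1.4,"ty": -3.8,"yaw": 1.4},
    {"tx": 1.4,"ty": -3.8,"yaw": 1.4},
    {"tx": 1.4,"ty": -3.8,"yaw": 1.4},
    {"tx": 1.4,"ty": -3.8,"yaw": 1.4},
    {"tx": 1.4,"ty": -3.8,"yaw": 1.4},
    {"tx": 1.4,"ty": -3.8,"yaw": 1.4},
    {"tx": 1.2,"ty": -4.4,"yaw": 1.7},
  ],
  newtons=40,
)

```text
invalid input at $.steps[0]: expected keys tx, ty, tz, yaw, claw
```

servo_tool(
  steps=[
    {"tx": 1.8,"ty": -3.8,"tz": 0,"yaw": 1.4,"claw": 8.5},
    {"tx": 1.8,"ty": -3.8,"tz": 0,"yaw": 1.4,"claw": 8.5},
    {"tx": 1.8,"ty": -3.8,"tz": 0,"yaw": 1.4,"claw": 8.5},
    {"tx": 1.8,"ty": -3.8,"tz": 0,"yaw": 1.4,"claw": 8.5},
    {"tx": 1.8,"ty": -3.8,"tz": 0,"yaw": 1.4,"claw": 8.5},
    {"tx": 1.8,"ty": -3.8,"tz": 0,"yaw": 1.4,"claw": 8.5},
    {"tx": 1.8,"ty": -3.8,"tz": 0,"yaw": 1.4,"claw": 8.5},
    {"tx": 1.8,"ty": -3.8,"tz": 0,"yaw": 1.4,"claw": 8.5},
    {"tx": 1.8,"ty": -3.8,"tz": 0,"yaw": 1.4,"claw": 8.5},
    {"tx": 1.8,"ty": -3.8,"tz": 0,"yaw": 1.4,"claw": 8.5},
    {"tx": 1.4,"ty": -3.8,"tz": 0,"yaw": 1.4,"claw": 8.5},
    {"tx": 1.4,"ty": -3.8,"tz": 0,"yaw": 1.4,"claw": 8.5},
    {"tx": 1.4,"ty": -3.8,"tz": 0,"yaw": 1.4,"claw": 8.5},
    {"tx": 1.4,"ty": -3.8,"tz": 0,"yaw": 1.4,"claw": 8.5},
    {"tx": 1.4,"ty": -3.8,"tz": 0,"yaw": 1.4,"claw": 8.5},
    {"tx": 1.4,"ty": -3.8,"tz": 0,"yaw": 1.4,"claw": 8.5},
    {"tx": 1.4,"ty": -3.8,"tz": 0,"yaw": 1.4,"claw": 8.5},
    {"tx": 1.4,"ty": -3.8,"tz": 0,"yaw": 1.4,"claw": 8.5},
    {"tx": 1.0,"ty": -4.0,"tz": 0,"yaw": 1.4,"claw": 8.5},
    {"tx": 0,"ty": 0,"tz": 0,"yaw": 1.4,"claw": 8.5},
  ],
  newtons=40,
)

```text
time_s: 2.1
position: [0.4371, -0.1946, 0.2494]
tool_rot: [[-0.972, -0.237, -0.001], [-0.237, 0.972, -0.0], [0.001, -0.0, -1.0]]
ft_force: [0.3, 0.5, -0.2]
grip_width: 0.0849
gripper_force: 0.0
```

servo_tool(
  steps=[
    {"tx": 0.8,"ty": -2.0,"tz": 0,"yaw": 0.5,"claw": 8.5},
    {"tx": 0.7,"ty": -1.8,"tz": 0,"yaw": 0,"claw": 8.5},
    {"tx": 0,"ty": 0,"tz": -4.5,"yaw": 0,"claw": 8.5},
    {"tx": 0,"ty": 0,"tz": -4.5,"yaw": 0,"claw": 8.5},
    {"tx": 0,"ty": 0,"tz": -4.5,"yaw": 0,"claw": 8.5},
    {"tx": 0,"ty": 0,"tz": -3.5,"yaw": 0,"claw": 8.5},
    {"tx": 0,"ty": 0,"tz": -1.0,"yaw": 0,"claw": 8.5},
    {"tx": 0,"ty": 0,"tz": 0,"yaw": 0,"claw": 8.5},
    {"tx": 0,"ty": 0,"tz": 0,"yaw": 0,"claw": 8.5},
  ],
)

```text
time_s: 3.0
position: [0.452, -0.229, 0.0718]
tool_rot: [[-0.969, -0.248, 0.002], [-0.248, 0.969, -0.002], [-0.001, -0.002, -1.0]]
ft_force: [0.4, -0.2, 0.4]
grip_width: 0.0851
gripper_force: 0.0
```

```bash
python3 - <<'E'
from m import *
for n,b in(("top",(320,225,70,60)),("scene",(260,120,80,60))):
    im,_=snap(n,n+"1");u,v,w,h=b;cv2.imwrite(f"pics/{n}1c.png",cv2.resize(im[v:v+h,u:u+w,::-1],(400,int(400*h/w)),interpolation=cv2.INTER_CUBIC))
a=cv2.imread("pics/top1c.png");b=cv2.imread("pics/scene1c.png");H=min(len(a),len(b));cv2.imwrite("pics/g1.png",np.hstack([a[:H],b[:H]]))
print(env.observe()["position"])
E
```

```text
[ 0.45206923 -0.22915005  0.07202618]
```

View pics/g1.png

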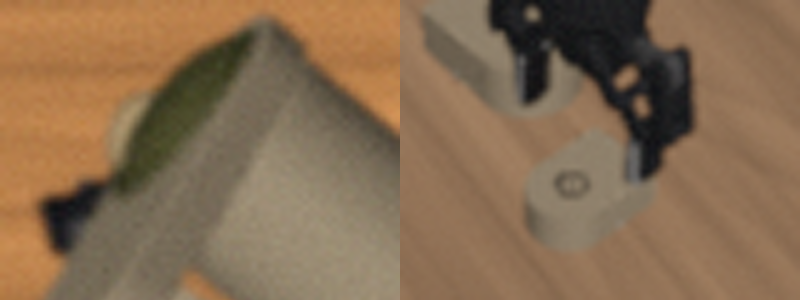

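The gripper straddles the small block: fingers at about (530,75) and (645,160) in the crop, block at (590,190) between them. Descend the rest of the way and grip.

servo_tool(
  steps=[
    {"tx": 0,"ty": -0.4,"tz": -1.5,"yaw": 0,"claw": 8.5},
    {"tx": 0,"ty": 0,"tz": -1.5,"yaw": 0,"claw": 8.5},
    {"tx": 0,"ty": 0,"tz": -1.2,"yaw": 0,"claw": 8.5},
    {"tx": 0,"ty": 0,"tz": -0.6,"yaw": 0,"claw": 8.5},
    {"tx": 0,"ty": 0,"tz": 0,"yaw": 0,"claw": 4.5},
    {"tx": 0,"ty": 0,"tz": 0,"yaw": 0,"claw": 4.5},
    {"tx": 0,"ty": 0,"tz": 0,"yaw": 0,"claw": 4.5},
    {"tx": 0,"ty": 0,"tz": 0,"yaw": 0,"claw": 4.5},
    {"tx": 0,"ty": 0,"tz": 0,"yaw": 0,"claw": 4.5},
    {"tx": 0,"ty": 0,"tz": 0,"yaw": 0,"claw": 4.5},
  ],
  newtons=30,
)

```text
time_s: 4.1
position: [0.4517, -0.2329, 0.023]
tool_rot: [[-0.969, -0.248, 0.001], [-0.248, 0.969, -0.001], [-0.001, -0.001, -1.0]]
ft_force: [0.4, 0.2, 6.1]
grip_width: 0.0533
gripper_force: 32.5
```

servo_tool(
  steps=[
    {"tx": 0,"ty": 0,"tz": 1,"yaw": 0,"claw": 4.5},
    {"tx": 0,"ty": 0,"tz": 3,"yaw": 0,"claw": 4.5},
    {"tx": 0,"ty": 0,"tz": 3,"yaw": 0,"claw": 4.5},
    {"tx": 0,"ty": 0,"tz": 3,"yaw": 0,"claw": 4.5},
    {"tx": 0,"ty": 0,"tz": 3,"yaw": 0,"claw": 4.5},
    {"tx": 0,"ty": 0,"tz": 2.7,"yaw": 0,"claw": 4.5},
    {"tx": 1.5,"ty": 2.5,"tz": 0,"yaw": -1,"claw": 4.5},
    {"tx": 1.5,"ty": 2.5,"tz": 0,"yaw": -1,"claw": 4.5},
    {"tx": 1.5,"ty": 2.5,"tz": 0,"yaw": -1,"claw": 4.5},
    {"tx": 1.5,"ty": 2.5,"tz": 0,"yaw": -1,"claw": 4.5},
    {"tx": 1.5,"ty": 2.5,"tz": 0,"yaw": -1,"claw": 4.5},
    {"tx": 1.5,"ty": 2.5,"tz": 0,"yaw": -1.1,"claw": 4.5},
    {"tx": 1.5,"ty": 2.5,"tz": 0,"yaw": 0,"claw": 4.5},
    {"tx": 1.1,"ty": 2.7,"tz": 0,"yaw": 0,"claw": 4.5},
    {"tx": 0,"ty": 0,"tz": 0,"yaw": 0,"claw": 4.5},
  ],
)

```text
time_s: 5.6
position: [0.5678, -0.0279, 0.1797]
tool_rot: [[-0.989, -0.147, 0.0], [-0.147, 0.989, 0.001], [-0.0, 0.001, -1.0]]
ft_force: [-0.6, -0.1, -0.9]
grip_width: 0.0534
gripper_force: 32.0
```

```bash
python3 - <<'E'
from m import *
im,_=snap("scene","scene2");print(env.observe()["position"])
cv2.imwrite("pics/s2.png",cv2.resize(im[130:250,220:380,::-1],(800,600),interpolation=cv2.INTER_CUBIC))
E
```

```text
[ 0.56733364 -0.02941869  0.17960082]
```

View pics/s2.png

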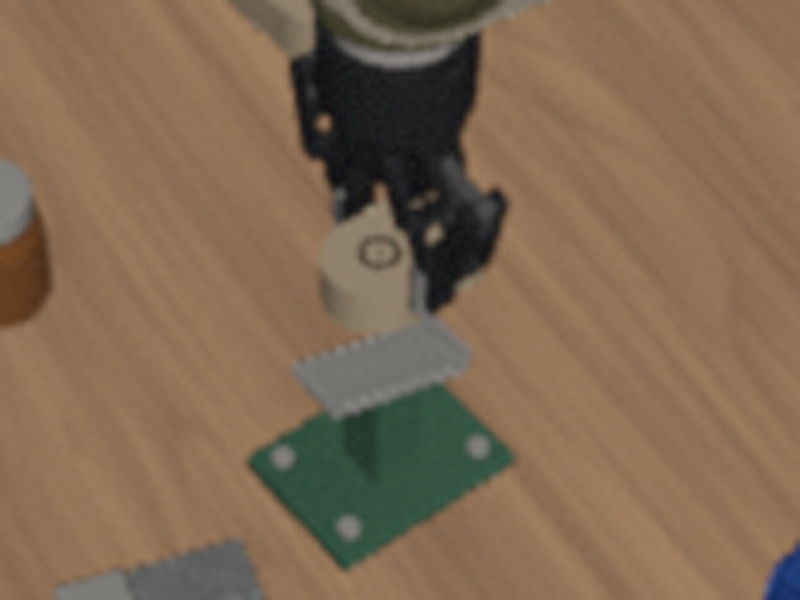

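The block is gripped, round end uphill, ring at (380,252), directly above the plate at (380,365). Lowering it onto the slope with a light grip so it can pivot flat.

servo_tool(
  steps=[
    {"tx": 0,"ty": 0,"tz": -2,"yaw": 0,"claw": 4.5},
    {"tx": 0,"ty": 0,"tz": -2,"yaw": 0,"claw": 4.5},
    {"tx": 0,"ty": 0,"tz": -1,"yaw": 0,"claw": 4.5},
    {"tx": 0,"ty": 0,"tz": -0.2,"yaw": 0,"claw": 4.5},
    {"tx": 0,"ty": 0,"tz": -0.2,"yaw": 0,"claw": 4.5},
    {"tx": 0,"ty": 0,"tz": -0.2,"yaw": 0,"claw": 4.5},
    {"tx": 0,"ty": 0,"tz": -0.2,"yaw": 0,"claw": 4.5},
    {"tx": 0,"ty": 0,"tz": 0,"yaw": 0,"claw": 4.5},
  ],
  newtons=20,
)

```text
time_s: 6.45
position: [0.5669, -0.0312, 0.1233]
tool_rot: [[-0.99, -0.144, 0.0], [-0.144, 0.99, -0.001], [-0.0, -0.001, -1.0]]
ft_force: [-8.6, -1.4, 9.9]
grip_width: 0.0535
gripper_force: 34.2
```

servo_tool(
  steps=[
    {"tx": 0,"ty": 0,"tz": -0.2,"yaw": 0,"claw": 4.5},
    {"tx": 0,"ty": 0,"tz": -0.2,"yaw": 0,"claw": 4.5},
    {"tx": 0,"ty": 0,"tz": -0.1,"yaw": 0,"claw": 4.5},
    {"tx": 0,"ty": 0,"tz": -0.1,"yaw": 0,"claw": 4.5},
    {"tx": 0,"ty": 0,"tz": 0,"yaw": 0,"claw": 4.5},
  ],
)

```text
time_s: 6.95
position: [0.5662, -0.0312, 0.1172]
tool_rot: [[-0.99, -0.144, -0.002], [-0.144, 0.99, -0.001], [0.002, -0.001, -1.0]]
ft_force: [-12.8, -3.1, 12.7]
grip_width: 0.0532
gripper_force: 36.1
```

Now open slowly a little, let it settle, then open fully and rise.

servo_tool(
  steps=[
    {"tx": 0,"ty": 0,"tz": -0.1,"yaw": 0,"claw": 4.5},
    {"tx": 0,"ty": 0,"tz": 0,"yaw": 0,"claw": 5.6},
    {"tx": 0,"ty": 0,"tz": 0,"yaw": 0,"claw": 5.8},
    {"tx": 0,"ty": 0,"tz": 0,"yaw": 0,"claw": 6.2},
    {"tx": 0,"ty": 0,"tz": 0,"yaw": 0,"claw": 7.5},
    {"tx": 0,"ty": 0,"tz": 0,"yaw": 0,"claw": 8.5},
    {"tx": 0,"ty": 0,"tz": 0,"yaw": 0,"claw": 8.5},
    {"tx": 0,"ty": 0,"tz": 0,"yaw": 0,"claw": 8.5},
    {"tx": 0,"ty": 0,"tz": 2,"yaw": 0,"claw": 8.5},
    {"tx": 0,"ty": 0,"tz": 3,"yaw": 0,"claw": 8.5},
    {"tx": 0,"ty": 0,"tz": 3,"yaw": 0,"claw": 8.5},
    {"tx": 0,"ty": 0,"tz": 3,"yaw": 0,"claw": 8.5},
    {"tx": 0,"ty": 3,"tz": 0,"yaw": 2,"claw": 8.5},
    {"tx": 0,"ty": 4,"tz": 0,"yaw": 2,"claw": 8.5},
    {"tx": 0,"ty": 4,"tz": 0,"yaw": 2,"claw": 8.5},
    {"tx": 0,"ty": 4,"tz": 0,"yaw": 3,"claw": 8.5},
    {"tx": 0,"ty": 4,"tz": 0,"yaw": 3,"claw": 8.5},
    {"tx": 0,"ty": 4,"tz": 0,"yaw": 3,"claw": 8.5},
    {"tx": 0,"ty": 1,"tz": 0,"yaw": 0,"claw": 8.5},
    {"tx": 0,"ty": 0,"tz": 0,"yaw": 0,"claw": 8.5},
  ],
)

```text
time_s: 8.95
position: [0.5671, 0.2104, 0.2241]
tool_rot: [[-0.918, -0.396, -0.0], [-0.396, 0.918, -0.0], [0.0, -0.0, -1.0]]
ft_force: [0.2, -0.2, -0.1]
grip_width: 0.0848
gripper_force: 0.0
```

```bash
python3 - <<'E'
from m import *
a,_=snap("scene","scene3");b,_=snap("top","top3");print(env.observe()["position"])
cv2.imwrite("pics/s3.png",np.hstack([cv2.resize(a[175:235,260:340,::-1],(400,300),interpolation=cv2.INTER_CUBIC),cv2.resize(b[182:242,236:316,::-1],(400,300),interpolation=cv2.INTER_CUBIC)]))
def uv(m):
    v,u=np.nonzero(m);return np.c_[u,v].astype(float)
c={}
for n,im,box,th in(("top",b,(255,188,42,50),30),("scene",a,(275,175,48,40),40)):
    bm=biggest(mask(im,box,lambda h,s,v:(s>th)&(s<125)&(h>11)&(h<25)));p=uv(bm);print(n,len(p),p.min(0),p.max(0))
    inner=cv2.erode(bm.astype(np.uint8),np.ones((3,3)))>0;V=cv2.cvtColor(im,cv2.COLOR_RGB2HSV)[...,2].astype(float)
    # dark ring
    cl=cv2.morphologyEx(bm.astype(np.uint8),cv2.MORPH_CLOSE,np.ones((7,7)));inner=cv2.erode(cl,np.ones((5,5)))>0
    w=np.clip(np.median(V[inner])-15-V,0,None)*inner;v,u=np.nonzero(w);c[n]=np.array([(u*w[v,u]).sum(),(v*w[v,u]).sum()])/w.sum();print(" ring",c[n].round(2),len(u))
print(tri("top",c["top"],"scene",c["scene"]))
o=np.array([.573,-.03,.092]);y=np.radians(8.3);h=np.array([np.cos(y),np.sin(y),0]);X=np.cos(.32)*h+[0,0,np.sin(.32)];N=-np.sin(.32)*h+[0,0,np.cos(.32)]
print("expected ring (block x=-4)",o+X*.004+N*.028,proj("top",o+X*.004+N*.028),proj("scene",o+X*.004+N*.028))
E
```

```text
[0.56745218 0.2083637  0.22422486]
top 584 [266. 198.] [288. 230.]
 ring [275.69 211.86] 70
scene 1690 [275. 175.] [322. 214.]
 ring [291.   197.32] 122
(array([ 0.57590751, -0.03566043,  0.10637639]), np.float64(0.01571096943503594))
expected ring (block x=-4) [ 0.56804156 -0.03072336  0.11983686] [[275.44265297 212.11159492]] [[297.65373411 194.3225823 ]]
```

View pics/s3.png

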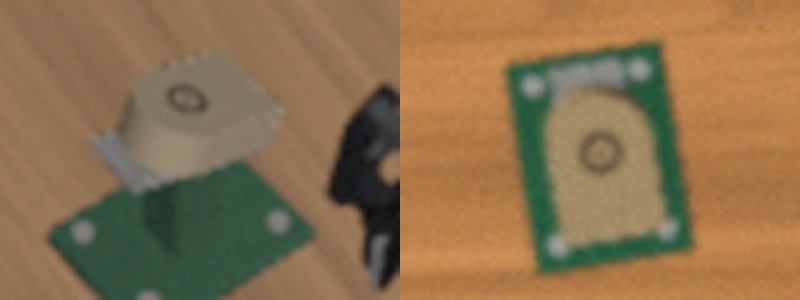

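Block seated flat: ring at scene (297.0,194.2) and top (275.7,211.9), against (297.7,194.3) and (275.4,212.1) predicted for the seated pose. Now the gauge. The moves allow no tilt, so I'll pivot the gauge in the fingers against its holder's rim.

servo_tool(
  steps=[
    {"tx": -0.4,"ty": 0.3,"tz": 0,"yaw": 0.7,"claw": 8.5},
    {"tx": -0.4,"ty": 0.3,"tz": -2,"yaw": 0,"claw": 8.5},
    {"tx": 0,"ty": 0,"tz": -3,"yaw": 0,"claw": 8.5},
    {"tx": 0,"ty": 0,"tz": -3,"yaw": 0,"claw": 8.5},
    {"tx": 0,"ty": 0,"tz": -2.5,"yaw": 0,"claw": 8.5},
    {"tx": 0,"ty": 0,"tz": -1.5,"yaw": 0,"claw": 8.5},
    {"tx": 0,"ty": 0,"tz": -0.9,"yaw": 0,"claw": 8.5},
    {"tx": 0,"ty": 0,"tz": 0,"yaw": 0,"claw": 8.5},
    {"tx": 0,"ty": 0,"tz": 0,"yaw": 0,"claw": 8.5},
  ],
)

```text
time_s: 9.95
position: [0.5598, 0.215, 0.0961]
tool_rot: [[-0.914, -0.406, 0.001], [-0.406, 0.914, 0.0], [-0.001, -0.0, -1.0]]
ft_force: [0.6, 1.0, 0.1]
grip_width: 0.0847
gripper_force: 0.0
```

```bash
python3 - <<'E'
from m import *
a,_=snap("scene","scene4");print(env.observe()["position"])
cv2.imwrite("pics/s4.png",cv2.resize(a[215:305,300:420,::-1],(800,600),interpolation=cv2.INTER_CUBIC))
E
```

```text
[0.55986386 0.21514696 0.09638089]
```

View pics/s4.png

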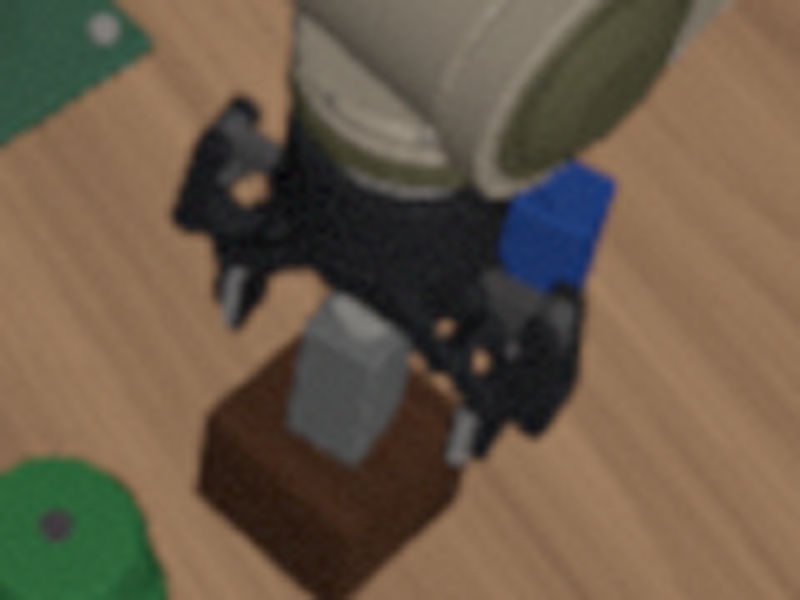

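The grey body at (350,380) stands between the two pads (235,295) and (465,435), aligned with the closing line. The blue gauge and the last are clear. Grip, lift 24 mm, check.

servo_tool(
  steps=[
    {"tx": 0,"ty": 0,"tz": 0,"yaw": 0,"claw": 5.0},
    {"tx": 0,"ty": 0,"tz": 0,"yaw": 0,"claw": 3.0},
    {"tx": 0,"ty": 0,"tz": 0,"yaw": 0,"claw": 2.2},
    {"tx": 0,"ty": 0,"tz": 0,"yaw": 0,"claw": 2.2},
    {"tx": 0,"ty": 0,"tz": 0,"yaw": 0,"claw": 2.2},
    {"tx": 0,"ty": 0,"tz": 0,"yaw": 0,"claw": 2.2},
    {"tx": 0,"ty": 0,"tz": 0,"yaw": 0,"claw": 2.2},
    {"tx": 0,"ty": 0,"tz": 0,"yaw": 0,"claw": 2.2},
    {"tx": 0,"ty": 0,"tz": 0,"yaw": 0,"claw": 2.2},
    {"tx": 0,"ty": 0,"tz": 0.6,"yaw": 0,"claw": 2.2},
    {"tx": 0,"ty": 0,"tz": 0.6,"yaw": 0,"claw": 2.2},
    {"tx": 0,"ty": 0,"tz": 0.6,"yaw": 0,"claw": 2.2},
    {"tx": 0,"ty": 0,"tz": 0.6,"yaw": 0,"claw": 2.2},
    {"tx": 0,"ty": 0,"tz": 0,"yaw": 0,"claw": 2.2},
  ],
  newtons=25,
)

```text
time_s: 11.4
position: [0.5597, 0.2154, 0.1203]
tool_rot: [[-0.914, -0.406, 0.002], [-0.406, 0.914, 0.0], [-0.002, -0.0, -1.0]]
ft_force: [0.1, 0.1, -1.2]
grip_width: 0.0294
gripper_force: 27.2
```

servo_tool(
  steps=[
    {"tx": -0.27,"ty": -0.12,"tz": 0,"yaw": 0,"claw": 2.2},
    {"tx": -0.27,"ty": -0.12,"tz": 0,"yaw": 0,"claw": 2.2},
    {"tx": -0.27,"ty": -0.12,"tz": 0,"yaw": 0,"claw": 2.2},
    {"tx": 0,"ty": 0,"tz": 0,"yaw": 0,"claw": 2.2},
  ],
  newtons=20,
)

```text
time_s: 11.8
position: [0.5517, 0.2115, 0.1197]
tool_rot: [[-0.914, -0.406, 0.002], [-0.406, 0.914, 0.0], [-0.002, -0.001, -1.0]]
ft_force: [3.6, 0.1, 1.0]
grip_width: 0.0293
gripper_force: 27.5
```

servo_tool(
  steps=[
    {"tx": -0.27,"ty": -0.12,"tz": 0,"yaw": 0,"claw": 2.2},
    {"tx": -0.27,"ty": -0.12,"tz": 0,"yaw": 0,"claw": 2.2},
    {"tx": -0.27,"ty": -0.12,"tz": 0,"yaw": 0,"claw": 2.2},
    {"tx": -0.27,"ty": -0.12,"tz": 0,"yaw": 0,"claw": 2.2},
    {"tx": -0.2,"ty": -0.1,"tz": 0,"yaw": 0,"claw": 2.2},
    {"tx": 0,"ty": 0,"tz": 0,"yaw": 0,"claw": 2.2},
  ],
)

```text
time_s: 12.4
position: [0.5386, 0.2057, 0.1193]
tool_rot: [[-0.914, -0.406, 0.001], [-0.406, 0.914, -0.0], [-0.0, -0.0, -1.0]]
ft_force: [4.2, -0.7, -1.4]
grip_width: 0.0297
gripper_force: 27.0
```

```bash
python3 - <<'E'
from m import *
a,_=snap("scene","scene5");print(env.observe()["position"])
cv2.imwrite("pics/s5.png",cv2.resize(a[215:305,300:420,::-1],(800,600),interpolation=cv2.INTER_CUBIC))
E
```

```text
[0.5386197  0.20572835 0.11924659]
```

View pics/s5.png

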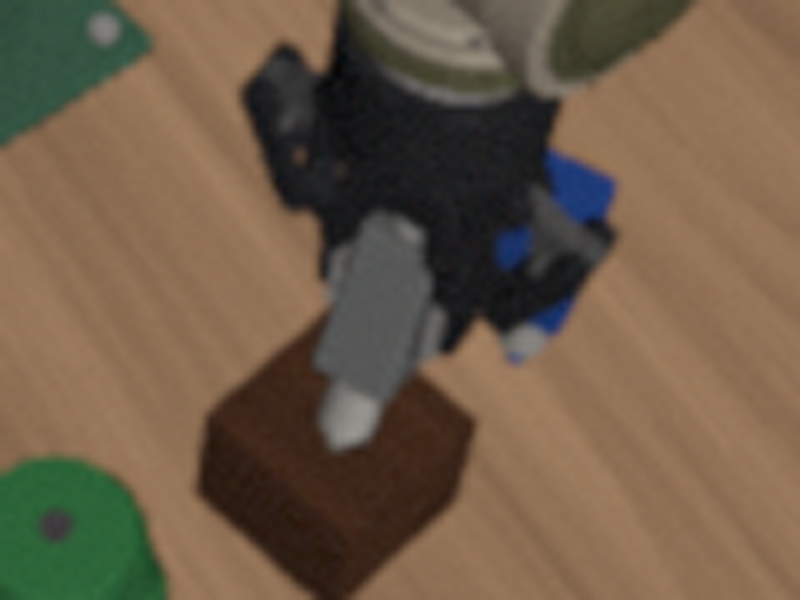

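The gauge is now leaning with its head toward the robot (body (375,300), nose (350,410)). Grip harder and lift clear, then turn toward the rest while still high.

servo_tool(
  steps=[
    {"tx": 0,"ty": 0,"tz": 0,"yaw": 0,"claw": 2.2},
    {"tx": 0,"ty": 0,"tz": 0,"yaw": 0,"claw": 2.2},
    {"tx": 0,"ty": 0,"tz": 1,"yaw": 0,"claw": 2.2},
    {"tx": 0,"ty": 0,"tz": 2,"yaw": 0,"claw": 2.2},
    {"tx": 0,"ty": 0,"tz": 2.5,"yaw": 0,"claw": 2.2},
    {"tx": 0,"ty": 0,"tz": 2.5,"yaw": 0,"claw": 2.2},
    {"tx": 0,"ty": 0,"tz": 2.5,"yaw": 0,"claw": 2.2},
    {"tx": 0,"ty": 0,"tz": 2.5,"yaw": 0,"claw": 2.2},
    {"tx": 0,"ty": -2,"tz": 0,"yaw": -2,"claw": 2.2},
    {"tx": 0,"ty": -2,"tz": 0,"yaw": -2,"claw": 2.2},
    {"tx": 0,"ty": -2,"tz": 0,"yaw": -2,"claw": 2.2},
    {"tx": 0,"ty": -2,"tz": 0,"yaw": -2,"claw": 2.2},
    {"tx": 0,"ty": -2,"tz": 0,"yaw": -2,"claw": 2.2},
    {"tx": 0,"ty": -2,"tz": 0,"yaw": -2,"claw": 2.2},
    {"tx": 0,"ty": -2,"tz": 0,"yaw": -2,"claw": 2.2},
    {"tx": 0,"ty": -1,"tz": 0,"yaw": -1.7,"claw": 2.2},
    {"tx": 0,"ty": 0,"tz": 0,"yaw": 0,"claw": 2.2},
    {"tx": 0,"ty": 0,"tz": 0,"yaw": 0,"claw": 2.2},
  ],
  newtons=60,
)

```text
time_s: 14.25
position: [0.5381, 0.0565, 0.2493]
tool_rot: [[-0.99, -0.144, -0.001], [-0.144, 0.99, 0.001], [0.001, 0.001, -1.0]]
ft_force: [-0.3, 0.2, -3.0]
grip_width: 0.0288
gripper_force: 58.8
```

```bash
python3 - <<'E'
from m import *
a,dp=snap("scene","scene6");b,_=snap("top","top6");s=env.observe();p=np.array(s["position"]);R=np.array(s["tool_rot"]);print(p.round(4),np.degrees(np.arctan2(R[1,0],R[0,0])),np.round(s["ft_force"],1),s["grip_width"])
def pt(th,d):return p+d*(-np.cos(th)*np.array([0,0,1])-np.sin(th)*R[:,0])  # d along axis to tip
for th in(.25,.32,.39):print(th,proj("scene",[pt(th,-.035),pt(th,.035),pt(th,.065),pt(th,.081)]).round(1).tolist(),proj("top",[pt(th,.081)]).round(1).tolist())
c=proj("scene",[p])[0];u,v=int(c[0])-40,int(c[1])-30
m=cv2.resize(a[v:v+75,u:u+100,::-1],(800,600),interpolation=cv2.INTER_CUBIC);print("origin",u,v);cv2.imwrite("pics/s6.png",m)
k=mask(a,(u,v,100,75),lambda h,s,v:(s<45)&(v>60));vv,uu=np.nonzero(k&(dp>0))
X=bydepth("scene",np.c_[uu,vv],dp[vv,uu]);near=np.linalg.norm(X-p,axis=1)<.1;X=X[near]-p;print(len(X))
# bright nose/plunger pixels far below the pads
L=np.c_[X@R[:,0],X@R[:,1],X[:,2]];q=L[(L[:,2]<-.03)];
for z0 in np.arange(-.09,.04,.01):
    w=L[(L[:,2]>=z0)&(L[:,2]<z0+.01)];print(round(z0+.005,3),len(w),w.mean(0).round(4) if len(w) else "")
E
```

```text
[0.5382 0.0568 0.2493] -171.65994012919325 [ 0.   0.3 -2.2] 0.02946276168851419
0.25 [[333.1, 166.4], [325.3, 189.9], [322.2, 199.3], [320.6, 204.2]] [[237.7, 216.2]]
0.32 [[333.8, 166.2], [324.6, 190.2], [320.8, 199.9], [318.9, 204.9]] [[237.3, 213.9]]
0.39 [[334.6, 166.0], [323.8, 190.4], [319.5, 200.3], [317.2, 205.4]] [[236.9, 211.7]]
origin 289 148
443
-0.085 0 
-0.075 5 [-0.0271  0.0012 -0.0726]
-0.065 6 [-0.0263  0.0006 -0.0666]
-0.055 25 [-0.0267  0.0038 -0.0549]
-0.045 25 [-0.0234  0.0044 -0.0453]
-0.035 12 [-0.02    0.0069 -0.0361]
-0.025 44 [-0.0219  0.0071 -0.0239]
-0.015 50 [-0.0218  0.006  -0.0153]
-0.005 59 [-0.0182  0.0069 -0.0056]
0.005 55 [-0.0169  0.0043  0.0048]
0.015 57 [-0.0144  0.0028  0.0146]
0.025 40 [-0.013   0.0012  0.0248]
0.035 36 [-0.0091 -0.0048  0.0347]
```

View pics/s6.png

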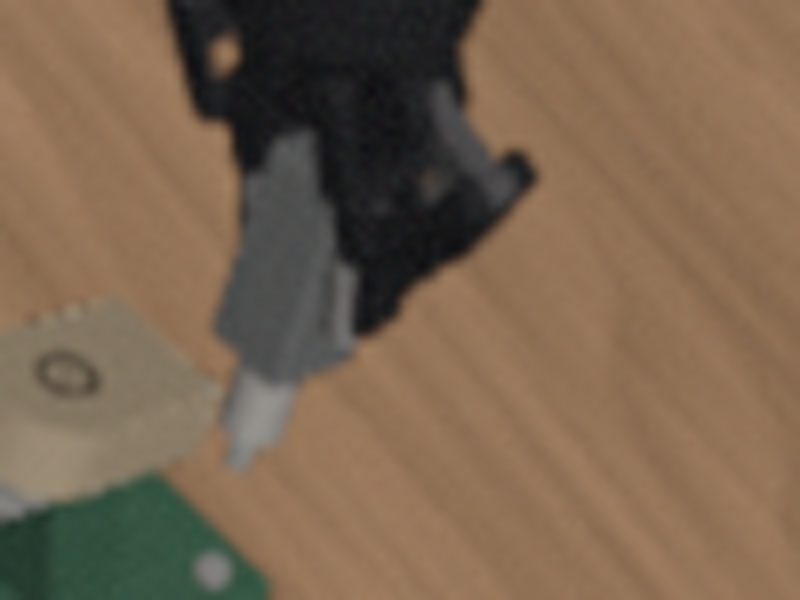

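The picture shows the gauge leaning with the body at (285,250), nose (260,410) and plunger tip (238,468). That puts the tip at scene (318.3,206.1) and the tilt at about 0.33 rad, with the ring at (68,375). Going to hover off the ring along the face normal.

servo_tool(
  steps=[
    {"tx": -0.1,"ty": -2,"tz": 0,"yaw": 0,"claw": 2.2},
    {"tx": -0.1,"ty": -2.5,"tz": 0,"yaw": 0,"claw": 2.2},
    {"tx": -0.1,"ty": -2.5,"tz": 0,"yaw": 0,"claw": 2.2},
    {"tx": -0.1,"ty": -1.5,"tz": 0,"yaw": 0,"claw": 2.2},
    {"tx": 0,"ty": -0.8,"tz": 0,"yaw": 0,"claw": 2.2},
    {"tx": 0,"ty": 0,"tz": -1,"yaw": 0,"claw": 2.2},
    {"tx": 0,"ty": 0,"tz": -1,"yaw": 0,"claw": 2.2},
    {"tx": 0,"ty": 0,"tz": -0.5,"yaw": 0,"claw": 2.2},
    {"tx": 0,"ty": 0,"tz": 0,"yaw": 0,"claw": 2.2},
    {"tx": 0,"ty": 0,"tz": 0,"yaw": 0,"claw": 2.2},
  ],
)

```text
time_s: 15.35
position: [0.5345, -0.0366, 0.2243]
tool_rot: [[-0.99, -0.144, -0.0], [-0.144, 0.99, 0.0], [0.0, 0.0, -1.0]]
ft_force: [-0.3, -0.2, -2.1]
grip_width: 0.0293
gripper_force: 58.9
```

```bash
cat > chk.py <<'E'
from m import *
a,dp=snap("scene","s_chk");s=env.observe();p=np.array(s["position"]);R=np.array(s["tool_rot"]);print(p.round(4),np.round(s["ft_force"],2),s["time_s"])
v,u=np.mgrid[100:260,220:400];u,v=u.ravel(),v.ravel()
X=bydepth("scene",np.c_[u,v],dp[v,u]);hs=cv2.cvtColor(a,cv2.COLOR_RGB2HSV)[v,u]
d=X-p;L=np.c_[d@R[:,0],d@R[:,1],d[:,2]]
k=(hs[:,1]<45)&(hs[:,2]>60)&(np.abs(L[:,1])<.02)&(L[:,0]>-.06)&(L[:,0]<.03)
for z0 in np.arange(-.1,-.03,.008):
    w=k&(L[:,2]>=z0)&(L[:,2]<z0+.008)
    if w.sum():print(round(z0+.004,3),w.sum(),L[w].mean(0).round(4),"px",u[w].mean().round(1),v[w].mean().round(1))
# ring px by dark on beige near (297,194)
V=cv2.cvtColor(a,cv2.COLOR_RGB2HSV)[...,2].astype(float)[187:202,288:307];w=np.clip(np.median(V)-25-V,0,None);vv,uu=np.nonzero(w)
print("ring",288+(uu*w[vv,uu]).sum()/w.sum(),187+(vv*w[vv,uu]).sum()/w.sum(),len(uu))
th=.33
for D in(.0825,):
    tip=p+D*(-np.cos(th)*np.array([0,0,1])-np.sin(th)*R[:,0]);print("tip pred",tip.round(4),proj("scene",[tip]).round(1))
E
python3 chk.py
```

```text
[ 0.5346 -0.0368  0.2245] [-0.12 -0.12 -0.86] 15.4
-0.08 3 [-0.0257 -0.0001 -0.0777] px 300.0 185.7
-0.072 6 [-0.0269  0.0018 -0.0706] px 300.2 184.5
-0.064 4 [-0.0273  0.0034 -0.0632] px 300.5 183.0
-0.056 16 [-0.0269  0.0052 -0.0555] px 301.1 181.3
-0.048 21 [-0.0252  0.005  -0.0475] px 301.7 178.8
-0.04 14 [-0.023   0.0056 -0.0403] px 302.6 176.6
-0.032 13 [-0.0145  0.0117 -0.0302] px 306.9 173.7
ring 297.2485549132948 194.26589595375722 18
tip pred [ 0.5611 -0.0329  0.1465] [[299.7 186. ]]
```

servo_tool(
  steps=[
    {"tx": 0.2,"ty": 0.05,"tz": -0.6,"yaw": 0,"claw": 2.2},
    {"tx": 0.2,"ty": 0.05,"tz": -0.6,"yaw": 0,"claw": 2.2},
    {"tx": 0.2,"ty": 0.05,"tz": -0.6,"yaw": 0,"claw": 2.2},
    {"tx": 0,"ty": 0,"tz": -0.2,"yaw": 0,"claw": 2.2},
    {"tx": 0,"ty": 0,"tz": 0,"yaw": 0,"claw": 2.2},
    {"tx": 0,"ty": 0,"tz": 0,"yaw": 0,"claw": 2.2},
  ],
)

```text
time_s: 16.0
position: [0.5405, -0.0356, 0.2044]
tool_rot: [[-0.99, -0.144, 0.0], [-0.144, 0.99, -0.0], [-0.0, -0.0, -1.0]]
ft_force: [0.6, 0.3, -1.9]
grip_width: 0.0295
gripper_force: 58.9
```

```bash
python3 chk.py
```

```text
[ 0.5405 -0.0356  0.2045] [-1.21  0.69 -0.86] 16.05
-0.088 6 [-0.0199 -0.0098 -0.0871] px 297.5 191.0
-0.08 1 [-0.0183 -0.0181 -0.084 ] px 296.0 188.0
-0.072 8 [-0.0278  0.0014 -0.0716] px 297.9 191.1
-0.064 4 [-0.0271  0.0018 -0.0634] px 298.2 189.0
-0.056 17 [-0.0256  0.0059 -0.0559] px 299.8 187.8
-0.048 17 [-0.0248  0.006  -0.0476] px 300.1 185.5
-0.04 18 [-0.0243  0.0043 -0.0407] px 299.9 183.2
-0.032 12 [-0.013   0.0122 -0.0309] px 305.5 180.3
ring 297.1849315068493 194.77397260273972 14
tip pred [ 0.567  -0.0318  0.1265] [[297.8 192.2]]
```

servo_tool(
  steps=[
    {"tx": 0.06,"ty": 0.01,"tz": -0.2,"yaw": 0,"claw": 2.2},
    {"tx": 0.06,"ty": 0.01,"tz": -0.2,"yaw": 0,"claw": 2.2},
    {"tx": 0.06,"ty": 0.01,"tz": -0.2,"yaw": 0,"claw": 2.2},
    {"tx": 0,"ty": 0,"tz": 0,"yaw": 0,"claw": 2.2},
    {"tx": 0,"ty": 0,"tz": 0,"yaw": 0,"claw": 2.2},
  ],
)

```text
time_s: 16.55
position: [0.5423, -0.0353, 0.1984]
tool_rot: [[-0.99, -0.144, 0.0], [-0.144, 0.99, -0.0], [-0.0, -0.0, -1.0]]
ft_force: [-0.7, 0.4, 0.6]
grip_width: 0.0293
gripper_force: 58.9
```

servo_tool(
  steps=[
    {"tx": 0.03,"ty": 0,"tz": -0.1,"yaw": 0,"claw": 2.2},
    {"tx": 0.03,"ty": 0,"tz": -0.1,"yaw": 0,"claw": 2.2},
    {"tx": 0,"ty": 0,"tz": 0,"yaw": 0,"claw": 2.2},
    {"tx": 0,"ty": 0,"tz": 0,"yaw": 0,"claw": 2.2},
  ],
)

```text
time_s: 16.95
position: [0.5428, -0.0352, 0.1964]
tool_rot: [[-0.99, -0.144, 0.0], [-0.144, 0.99, 0.0], [-0.0, 0.0, -1.0]]
ft_force: [-1.7, 0.5, 0.8]
grip_width: 0.0289
gripper_force: 59.1
```

servo_tool(
  steps=[
    {"tx": 0.03,"ty": 0,"tz": -0.1,"yaw": 0,"claw": 2.2},
    {"tx": 0.03,"ty": 0,"tz": -0.1,"yaw": 0,"claw": 2.2},
    {"tx": 0,"ty": 0,"tz": 0,"yaw": 0,"claw": 2.2},
    {"tx": 0,"ty": 0,"tz": 0,"yaw": 0,"claw": 2.2},
  ],
)

```text
time_s: 17.35
position: [0.5435, -0.0352, 0.1943]
tool_rot: [[-0.99, -0.144, -0.0], [-0.144, 0.99, 0.0], [-0.0, 0.0, -1.0]]
ft_force: [-1.0, 0.6, 1.6]
grip_width: 0.0297
gripper_force: 59.3
```

```bash
cat > f.py <<'E'
from h import *
F=[]
for i in range(16):
    env.get_image("top");F.append(env.observe()["ft_force"])
F=np.array(F);print(F.mean(0).round(2),(F.std(0)/4).round(2))
E
python3 f.py; python3 chk.py|tail -9
```

```text
[-1.34  1.27  1.46] [0.12 0.13 0.11]
-0.088 2 [-0.059   0.0188 -0.0914] px 291.5 209.0
-0.072 15 [-0.0248 -0.002  -0.0724] px 297.0 193.1
-0.064 3 [-0.0256  0.0016 -0.0629] px 297.7 191.7
-0.056 16 [-0.026   0.0056 -0.0548] px 298.6 190.6
-0.048 20 [-0.024   0.0048 -0.0485] px 299.0 188.4
-0.04 17 [-0.0234  0.0047 -0.0401] px 299.2 186.1
-0.032 12 [-0.0153  0.0096 -0.03  ] px 303.1 183.2
ring 296.9415584415584 194.73376623376623 15
tip pred [ 0.5699 -0.0314  0.1163] [[296.9 195.3]]
```

servo_tool(
  steps=[
    {"tx": 0.03,"ty": 0,"tz": -0.1,"yaw": 0,"claw": 2.2},
    {"tx": 0,"ty": 0,"tz": 0,"yaw": 0,"claw": 2.2},
    {"tx": 0,"ty": 0,"tz": 0,"yaw": 0,"claw": 2.2},
    {"tx": 0,"ty": 0,"tz": 0,"yaw": 0,"claw": 2.2},
    {"tx": 0,"ty": 0,"tz": 0,"yaw": 0,"claw": 2.2},
  ],
)

```text
time_s: 18.7
position: [0.5438, -0.0353, 0.1934]
tool_rot: [[-0.99, -0.144, 0.0], [-0.144, 0.99, -0.0], [-0.0, -0.0, -1.0]]
ft_force: [-0.8, 1.3, 2.2]
grip_width: 0.0295
gripper_force: 59.3
```

```bash
python3 f.py; python3 chk.py|sed -n '1p;$p'; python3 -c "
from rig import env
print(env.close_job())"
```

```text
[-1.47  1.31  2.25] [0.13 0.09 0.13]
[ 0.5438 -0.0353  0.1933] [-0.65  1.58  2.04] 19.55
tip pred [ 0.5702 -0.0314  0.1153] [[296.8 195.6]]
the job is handed in; nothing more can be done
None
```

I handed the job in at about 19.6 s; no verdict came back. The block is seated on the rest, and the gauge is held tilted about 0.33 rad in the gripper, pressing near the ring centre with about 4 N, plunger about 6 mm in.

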